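Tip varnished craft parts into an egg-crate carton

TASK

Swing both carton flaps open past upright, then tip each loaded pan so that its freshly varnished parts land in their own cell: dowels in the near left cell, spools in the near right, wheelsets in the far left. Tip the parts out; never touch them with the gripper, and leave everything else on the bench where it is. When all parts are in, leave all three pans standing flat on the bench and fold both flaps down shut.

Things in the scene. Friction and masses are not known exactly. Their poses are not given: they have to be found in the camera images.
- carton: cardboard egg-crate carton, fixed, 206 x 206 mm, walls 80 mm high and 4 mm thick; origin at the centre of its underside, x away from the robot, y to the robot's left. A cross of 4 mm dividers, tops 60 mm above the bench, makes four cells of 97 x 97 mm, floor 4 mm thick. Two hinged flaps along its left and right walls
- cell_near_left (a point): centre of the floor of the cell nearer the robot on the left (dowels); axes as the carton
- cell_near_right (a point): centre of the floor of the cell nearer the robot on the right (spools); axes as the carton
- cell_far_left (a point): centre of the floor of the cell farther from the robot on the left (wheelsets); axes as the carton. The far right cell stays empty
- flap_left (a joint): hinge of the left flap, rad: 0 shut (level), 1.57 upright, 2.4 stop, leaning out. Flap 196 mm long (x), 70 mm from hinge to free edge, 4 mm thick; a stiff crease (0.06 N m) keeps it where it is left; starts ajar (0.65 to 0.95). Hinge line along the carton's x at its y = +101 mm, 83 mm above the bench. Shut flaps leave a 62 mm gap
- flap_left_edge (a point): middle of the free edge of the left flap
- flap_right (a joint): hinge of the right flap, rad: 0 shut (level), 1.57 upright, 2.4 stop, leaning out. Flap 196 mm long (x), 70 mm from hinge to free edge, 4 mm thick; a stiff crease (0.06 N m) keeps it where it is left; starts ajar (0.65 to 0.95). Hinge line along the carton's x at its y = -101 mm, 83 mm above the bench. Shut flaps leave a 62 mm gap
- flap_right_edge (a point): middle of the free edge of the right flap
- pan_dowels: aluminium tipping pan of the dowels (0 to 2 inside), 180 g, 124 (x) x 92 mm, walls 45 mm high; origin: centre of underside. -x end is the open nose (starts roughly towards the robot), no lip. Floor in two bays, each falling 10 degrees to the back, so parts roll out over the nose edge, local (-62, 0, 15) mm, only when it is tipped further nose down. Pans start in any order
- pan_dowels_grip (a point): middle of that pan's upright wooden grip block on its back wall, local (60, 0, 94) mm, axes as the pan; the block is 12 mm thick (x), 44 mm wide (y), from 65 to 117 mm above the pan's underside; pinch it across the 12 mm, fingertips over 65 mm up stay clear of the parts
- pan_spools: aluminium tipping pan of the spools (0 to 2 inside), 180 g, 124 (x) x 92 mm, walls 45 mm high; origin: centre of underside. -x end is the open nose (starts roughly towards the robot), no lip. Floor in two bays, each falling 10 degrees to the back, so parts roll out over the nose edge, local (-62, 0, 15) mm, only when it is tipped further nose down. Pans start in any order
- pan_spools_grip (a point): middle of that pan's upright wooden grip block on its back wall, local (60, 0, 94) mm, axes as the pan; the block is 12 mm thick (x), 44 mm wide (y), from 65 to 117 mm above the pan's underside; pinch it across the 12 mm, fingertips over 65 mm up stay clear of the parts
- pan_wheels: aluminium tipping pan of the wheelsets (0 to 2 inside), 180 g, 124 (x) x 92 mm, walls 45 mm high; origin: centre of underside. -x end is the open nose (starts roughly towards the robot), no lip. Floor in two bays, each falling 10 degrees to the back, so parts roll out over the nose edge, local (-62, 0, 15) mm, only when it is tipped further nose down. Pans start in any order
- pan_wheels_grip (a point): middle of that pan's upright wooden grip block on its back wall, local (60, 0, 94) mm, axes as the pan; the block is 12 mm thick (x), 44 mm wide (y), from 65 to 117 mm above the pan's underside; pinch it across the 12 mm, fingertips over 65 mm up stay clear of the parts
- dowel_0: pale plain round dowel, 24 mm diameter, 70 mm long, freshly varnished; origin at its centre, y along its length. May be absent
- spool_0: dark turned wooden spool, 70 mm long, 28 mm diameter at the ends, waisted to 18 mm; freshly varnished; origin at its centre, y along its length. May be absent
- wheelset_0: toy wheelset: two wooden wheels of 40 mm diameter on a thin steel axle, 70 mm over all, freshly varnished; origin at its centre, y along the axle. May be absent
- dowel_1: pale plain round dowel, 24 mm diameter, 70 mm long, freshly varnished; origin at its centre, y along its length. May be absent
- spool_1: dark turned wooden spool, 70 mm long, 28 mm diameter at the ends, waisted to 18 mm; freshly varnished; origin at its centre, y along its length. May be absent
- wheelset_1: toy wheelset: two wooden wheels of 40 mm diameter on a thin steel axle, 70 mm over all, freshly varnished; origin at its centre, y along the axle. May be absent
- glue_bottle: white glue bottle with red cap, 58 mm wide, 152 mm tall; bystander, origin at the centre of its underside
- tape_roll: roll of masking tape lying flat, 100 mm wide, 25 mm high; bystander, origin at the centre of its underside
- candle_group: candle holder on a birch slice, 120 mm wide, 181 mm tall; bystander, origin at the centre of its underside
- tin_far: ribbed grey tin, 76 mm wide, 110 mm tall; bystander, origin at the centre of its underside
Things that resemble listed ones, but are neither listed nor needed, are in the scene too. Leave any black or purple look-alike of the pan_dowels alone.

How it is judged:
By the outcome, as a careful person would: the job done as asked, in the order asked, and still so for the second after the job is handed in, with the robot touching nothing.
Of dowel_0, dowel_1, spool_0, spool_1, wheelset_0, wheelset_1 only 3 to 5 are there at a start; the rules pass over those that are not, and their reading is None.
At some moment in a run one of pan_dowels, pan_spools, pan_wheels may be knocked a few centimetres aside while the robot is not near it.
It also fails if it takes over 210 s, if anything falls off the work surface, if the arm or the gripper's body presses on something with over 40 N, if the wrist force passes 120 N, or if a joint passes its speed limit or range.

ROBOT

A 6-joint arm with a two-finger parallel gripper is mounted at the origin on the work surface; the furniture and walls round the work are solid. World frame = base frame: x ahead of the robot, y to its left, z up, the work surface at z = 0. Lengths are in mm, angles in rad, forces in N, time in s.
With the tool pointing down it reaches from about 300 to 775 mm from the base axis. Payload 14.6 kg.
Tool frame: the origin (TCP) lies midway between the tips of the shut fingers; the grasp point (between the pads) lies 19 mm behind it; z points along the fingers, y is the line along which they close (so a half turn about z gives the same grasp; the last joint's range is limited). The gripper opens to 94 mm and grips with 3 to 60 N. Pads are 16 mm wide; open, the fingers measure 119 mm over their backs; the gripper's body (75 mm by 177 mm) begins 78 mm behind the grasp point.
Start: joints at [1.125, 0.3, 1.521, -0, 1.321, -0.067], TCP at [203.39, 511.001, 205.446] pointing down, gripper open.
Joint ranges: [-3.03, 3.03], [-0.79, 2.21], [0.23, 2.52], [-1.04, 4.18], [0, 3.07], [-2.55, 2.55]. Speed limits (rad/s): [2.22, 2.22, 2.57, 3.14, 3.14, 3.14].

INTERFACE

Orientations are given as [roll, pitch, yaw] about the fixed x, y, z axes, in that order (R = Rz(yaw) Ry(pitch) Rx(roll)).
In Python, from cell import manip, camera gives the robot as it stands.
- The arm moves only by the tool move_arm, never from a script. Its arguments are lists of equal length, an entry for each row: "dp": the shift along the world's x, y, z in mm, a list of three; "rotation": the turn, a rotation vector about the world's x, y, z in rad, a list of three; "hand": the opening, from 0 (shut) to 1 (fully open). A call has 1 to 10 rows; each row shifts and turns the commanded pose from where the row before left it; what a row does not reach is not made up. A row lasts 1/8 s, in which the tool goes at most 62.5 mm and 10.7 degrees, less where a joint would pass 70% of its speed; a pose out of reach is approached as far as the arm can. A call with a gripper value outside its range is refused whole. The fingers move at their own pace and stop on an object; "newtons" is the grip in N (left out, the last holds). Time passes only in rows, so rows that do not move let the fingers close. It gives the time, the measured TCP pose, the force, the opening and the grip force at its end, in the units of the state.
- manip.read_state(): the state, without advancing time (a new reading comes with each control period).
- camera(name): name is "scene" or "top" or "wrist"; returns a dict with "image" (480x640x3 uint8, red, green, blue), "fx", "fy", "cx", "cy" (pixels), "R" (3x3) and "t" (3): a world point X has camera coordinates R X + t; the wrist camera has in their place "mount" (4x4, takes a point from camera to tool coordinates, whose origin is the TCP and whose axes are the flange's). Camera axes: x right, y down, z forward; pixel columns grow to the right and rows downward; lengths in mm; the calibration is good to about 2 mm. The wrist camera is an equidistant fisheye: a pixel r from the principal point sees the ray r / f radians off the axis. A picture is of the moment at which its call begins: read the wrist's pose just before it. There is no depth.
- manip.sign_off(): hands the job in; it is judged then, once.
The state is a dict: "clock": time; "joints": joint angles; "qd": joint speeds; "effort": joint torques, N m; "eef_pos": TCP position; "eef_rot": TCP orientation; "wrist_force": force on the tool from outside, world axes, zero at the start; "moment": the same for the moment, N m; "finger_gap": finger opening in mm; "finger_force": force on a finger pad.
Only numpy, scipy, OpenCV 4.12 (cv2) and the standard library are available. Lean on these libraries where they do the work, as an engineer would, in place of code of your own. Each camera call takes 0.05 s, during which the arm holds its last target. There are 200 camera calls.

## Working session

There is one attempt and no reset: what is moved stays moved. The work goes in short steps, Python scripts to look and compute and a tool call to move; the robot and the scene stay as the last step left them, time stands still between calls to the robot, and variables do not carry over. Pictures are saved under pics/ and viewed, at most 14 in all, crops included, and the job is handed in when it is done.

Besides the shell and the picture viewer there is one more tool, called after "Call:" as name(argument=value, ...), one argument or row to a line, values as JSON. move_arm: Moves the arm, as the interface text tells. Its arguments: {"type":"object","properties":{"dp":{"type":"array","items":{"type":"array","items":{"type":"number"}}},"rotation":{"type":"array","items":{"type":"array","items":{"type":"number"}}},"hand":{"type":"array","items":{"type":"number"}},"newtons":{"type":"number"}},"required":["dp","rotation","hand"]}

```bash
ls; mkdir -p pics
cat > h.py <<'E'
import numpy as np,cv2
from cell import manip,camera
from scipy.spatial.transform import Rotation as Rn
def shot(n,f):
    c=camera(n); cv2.imwrite('pics/'+f,c['image'][:,:,::-1]); np.savez('pics/'+f[:-4],**c); return c
def ray(c,u,v):
    d=np.array([(u-c['cx'])/c['fx'],(v-c['cy'])/c['fy'],1.]); R=np.array(c['R']);t=np.array(c['t'])
    return -R.T@t, R.T@d
def onz(c,u,v,z):
    o,d=ray(c,u,v); return o+d*(z-o[2])/d[2]
def tri(c1,p1,c2,p2):
    o1,d1=ray(c1,*p1);o2,d2=ray(c2,*p2)
    s=np.linalg.lstsq(np.stack([d1,-d2],1),o2-o1,rcond=None)[0]
    a=o1+d1*s[0];b=o2+d2*s[1]; return (a+b)/2,np.linalg.norm(a-b)
def proj(c,X):
    p=np.array(c['R'])@np.array(X,float)+np.array(c['t']); return np.array([c['fx']*p[0]/p[2]+c['cx'],c['fy']*p[1]/p[2]+c['cy']])
def ld(f): return dict(np.load('pics/'+f+'.npz'))
E
python3 - <<'E'
from h import *
print(manip.read_state())
for n in('scene','top'):
    c=shot(n,n+'0.png'); print(n,c['fx'],c['cx'],c['cy'],-np.array(c['R']).T@c['t'],np.array(c['R']).round(2).tolist())
E
```

```text
pics
{'clock': 0.0, 'joints': array([ 1.12540459e+00,  3.00439213e-01,  1.52163059e+00,  1.46231472e-05,
        1.32067223e+00, -6.66069087e-02]), 'qd': array([-0.00028068, -0.00153262, -0.00119655,  0.00077384,  0.00017584,
       -0.00048465]), 'effort': array([ 5.63646372e-04, -5.31828904e+01, -3.52712417e+01,  7.08940532e-02,
        2.45553948e-02, -1.16721890e-04]), 'eef_pos': array([203.2690765 , 510.76263127, 204.8828739 ]), 'eef_rot': array([-3.14044677e+00, -9.06325213e-05,  2.76280415e+00]), 'wrist_force': array([-0.25870237,  0.92749966, -0.37503127]), 'moment': array([ 0.02213092, -0.03411096,  0.00953965]), 'finger_force': 0.0, 'finger_gap': 94.21951042111675}
scene 473.76278881596807 322.42973269744783 243.77381840476718 [-315.66182854 -539.32014945  848.56682332] [[0.49, -0.87, 0.02], [-0.51, -0.31, -0.8], [0.7, 0.38, -0.6]]
top 511.8583338841183 327.0820029400662 228.28728735469787 [ 231.33111051  -43.82047319 1842.68202348] [[0.03, -1.0, -0.0], [-0.98, -0.03, -0.18], [0.18, 0.01, -0.98]]
```

View pics/scene0.png

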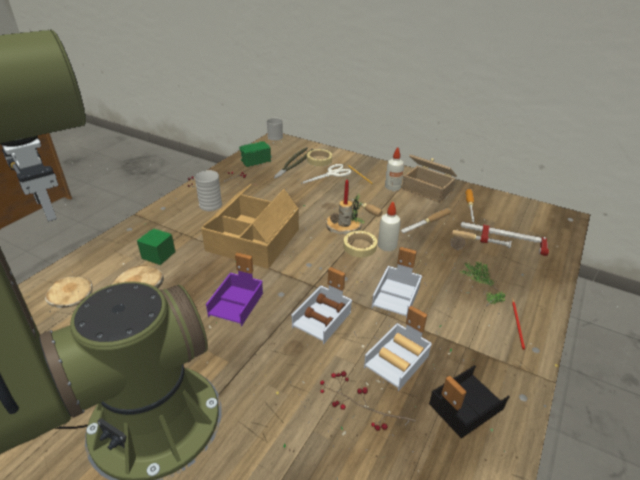

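View pics/top0.png

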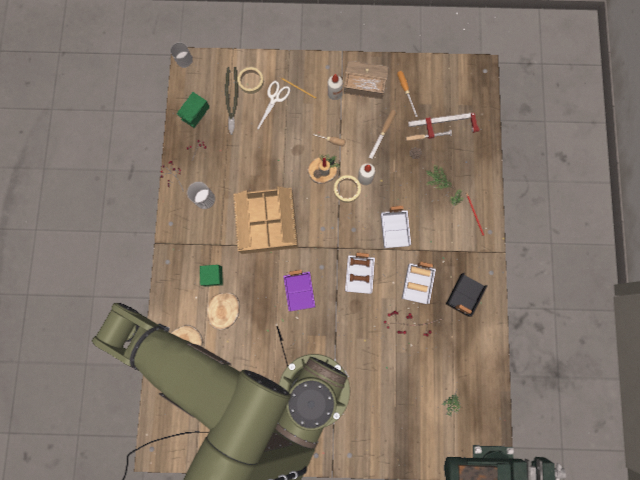

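The candidates in the top view are the white pans at (361,274) with spools, (420,284) with dowels and (396,228) apparently empty. The purple pan (300,291) and black pan (467,294) are look-alikes to leave alone. The carton is at (265,218), and the one with contents at (366,80) is a decoy. I'll check this with a crop.

Run:
```python
from h import *
a=cv2.imread('pics/top0.png'); b=cv2.imread('pics/scene0.png')
x=cv2.resize(a[165:315,220:490],None,fx=2.9,fy=2.9,interpolation=3)[:430,:783]
cv2.imwrite('pics/c1.png',x)
y=cv2.resize(b[180:390,190:450],None,fx=2.85,fy=2.85,interpolation=3)
cv2.imwrite('pics/c2.png',y); print(x.shape,y.shape)
```

```text
(430, 783, 3) (598, 741, 3)
```

View pics/c1.png

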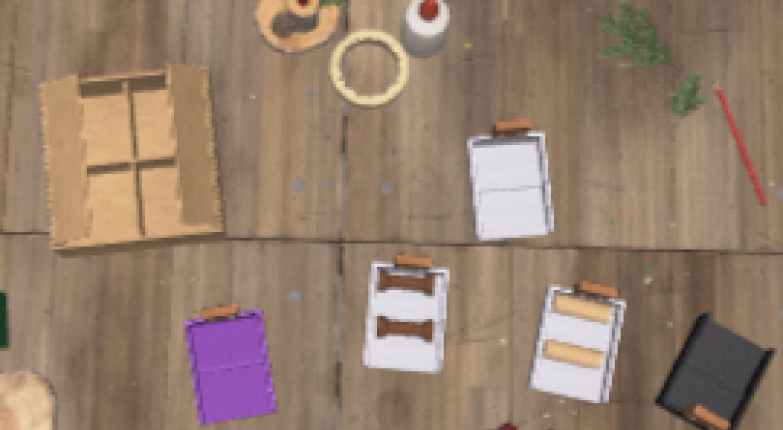

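View pics/c2.png

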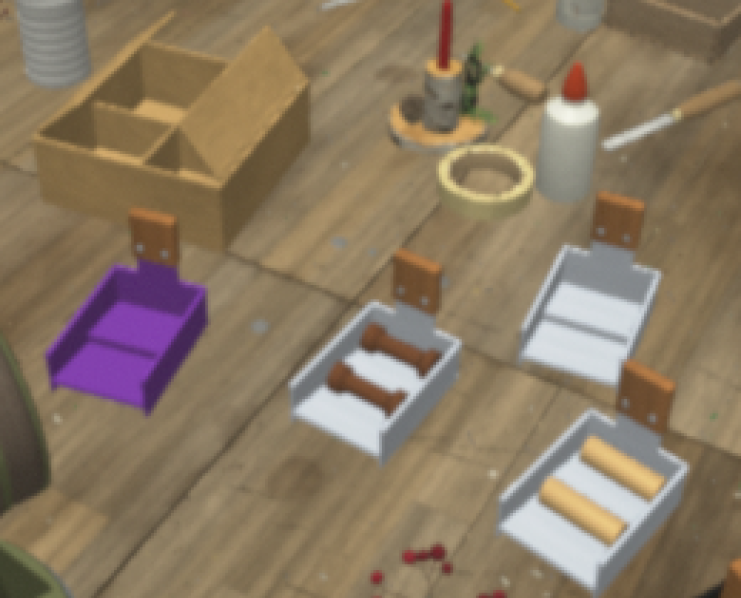

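Run:
```python
from h import *
s=ld('scene0');t=ld('top0')
S=lambda u,v:(190+u/2.85,180+v/2.85); T=lambda u,v:(220+u/2.9,165+v/2.9)
for n,p,z in(('NL80',(38,140),80),('NR80',(222,183),80),('NR0',(222,250),0),('NL0',(40,200),0),('FR80',(309,100),80)): print(n,onz(s,*S(*p),z).round())
print('cross60 top',onz(t,*T(137,163),60).round(), 'scene', onz(s,*S(145,160),60).round())
for n,p in(('NL',(53,250)),('NR',(225,235)),('FL',(78,75)),('FR',(168,66))): print(n,onz(t,*T(*p),80).round())
# blobs
for nm,c in(('top',t),('scene',s)):
    hsv=cv2.cvtColor(c['image'],cv2.COLOR_RGB2HSV)
    h,sa,v=cv2.split(hsv)
    br=((h>5)&(h<15)&(sa>130)&(v>90)).astype(np.uint8)
    n,l,st,ce=cv2.connectedComponentsWithStats(br)
    for i in range(1,n):
        if st[i,4]>25: print(nm,'brown',st[i].tolist(),ce[i].round(1),onz(c,*ce[i],94).round())
    wh=((sa<45)&(v>130)).astype(np.uint8); wh=cv2.morphologyEx(wh,cv2.MORPH_CLOSE,np.ones((7,7)))
    for k in cv2.findContours(wh,0,2)[0]:
        if cv2.contourArea(k)>500 and nm=='top':
            b=cv2.boxPoints(cv2.minAreaRect(k)); w=np.array([onz(c,*p,45)[:2] for p in b]); print('white',b.round(1).tolist(),w.round().tolist(),w.mean(0).round())
```

```text
NL80 [469. 269.  80.]
NR80 [504.  75.  80.]
NR0 [500.  77.   0.]
NL0 [470. 281.   0.]
FR80 [667.  80.  80.]
cross60 top [577. 181.  60.] scene [517. 178.  60.]
NL [464. 274.  80.]
NR [488.  69.  80.]
FL [681. 256.  80.]
FR [695. 146.  80.]
top brown [397, 71, 12, 20, 107] [402.9  80.3] [1109. -296.   94.]
top brown [391, 206, 11, 4, 27] [396.1 207.7] [ 630. -272.   94.]
top brown [357, 253, 11, 4, 28] [362.3 254.6] [ 462. -156.   94.]
top brown [351, 259, 15, 5, 39] [357.3 261.6] [ 437. -139.   94.]
top brown [421, 263, 11, 4, 29] [426.  264.3] [ 434. -375.   94.]
top brown [459, 305, 13, 8, 35] [464.9 308.8] [ 287. -504.   94.]
white [[401.6000061035156, 299.1000061035156], [408.70001220703125, 262.3999938964844], [436.0, 267.6000061035156], [429.0, 304.29998779296875]] [[316.0, -298.0], [445.0, -323.0], [429.0, -419.0], [300.0, -393.0]] [ 372. -358.]
white [[344.29998779296875, 291.3999938964844], [347.1000061035156, 254.5], [374.6000061035156, 256.70001220703125], [371.79998779296875, 293.5]] [[337.0, -98.0], [467.0, -105.0], [462.0, -203.0], [332.0, -194.0]] [ 400. -150.]
white [
[... 282 characters left out ...]
, 1264.0], [1490.0, -1169.0], [-249.0, -1032.0], [-304.0, 1019.0]] [592.  20.]
scene brown [394, 148, 6, 10, 32] [396.7 153.2] [1171.  -20.   94.]
scene brown [387, 202, 9, 13, 88] [391.5 208.8] [ 820. -148.   94.]
scene brown [399, 248, 17, 17, 116] [406.5 255.4] [ 634. -269.   94.]
scene brown [236, 254, 16, 18, 164] [243.8 261.7] [398.  74.  94.]
scene brown [329, 268, 15, 14, 83] [335.1 274.5] [ 472. -146.   94.]
scene brown [318, 295, 25, 15, 115] [328.9 301.7] [ 381. -179.   94.]
scene brown [408, 307, 19, 21, 195] [416.  316.7] [ 439. -368.   94.]
scene brown [306, 308, 25, 16, 114] [316.5 315.6] [ 329. -177.   94.]
scene brown [444, 376, 22, 32, 247] [453.6 390.1] [ 293. -498.   94.]
```

The crops show two spools in the middle pan and two dowels in the right pan. The far white pan, which is the wheels pan, is empty. So there are four parts. The carton is about (578,183) with yaw about 0.12. Next I'll look closer with the wrist camera.

Call:
move_arm(
  dp=[
    [38, -45, 28],
    [38, -45, 28],
    [38, -45, 28],
    [38, -45, 28],
    [38, -45, 28],
    [38, -45, 28],
    [38, -45, 28],
    [0, 0, 0],
    [0, 0, 0],
  ],
  rotation=[
    [0, 0, -0.1536],
    [0, 0, -0.1536],
    [0, 0, -0.1536],
    [0, 0, -0.1536],
    [0, 0, -0.1536],
    [0, 0, -0.1536],
    [0, 0, -0.1536],
    [0, 0, 0],
    [0, 0, 0],
  ],
  hand=[0, 0, 0, 0, 0, 0, 0, 0, 0],
)

```text
clock: 1.23
eef_pos: [458.1, 209.3, 392.6]
eef_rot: [-3.14, 0.0, 1.688]
wrist_force: [0.5, 1.6, 0.6]
finger_gap: 7.4
finger_force: 0.0
```

```bash
cat >> h.py <<'E'
def wshot(f):
    s=manip.read_state(); c=shot('wrist',f); R=Rn.from_euler('xyz',s['eef_rot']).as_matrix()
    T=np.eye(4);T[:3,:3]=R;T[:3,3]=s['eef_pos']; c['W']=T@np.array(c['mount']); np.savez('pics/'+f[:-4],**c); return c
def wray(c,u,v):
    x,y=u-c['cx'],v-c['cy']; r=np.hypot(x,y); th=r/c['fx']; d=np.array([np.sin(th)*x/max(r,1e-9),np.sin(th)*y/max(r,1e-9),np.cos(th)])
    return c['W'][:3,3],c['W'][:3,:3]@d
def wonz(c,u,v,z):
    o,d=wray(c,u,v); return o+d*(z-o[2])/d[2]
def wproj(c,X):
    p=np.linalg.inv(c['W'])@np.append(np.array(X,float),1); r=np.hypot(p[0],p[1]); th=np.arctan2(r,p[2])
    return np.array([c['cx']+c['fx']*th*p[0]/r,c['cy']+c['fx']*th*p[1]/r])
def rect(c,cen,z,w,h,s=1.0):
    """orthophoto onto plane z; x up, y left; s px/mm"""
    W,H=int(w*s),int(h*s); mx=np.zeros((H,W),np.float32);my=mx.copy()
    for i in range(H):
        for j in range(W):
            p=wproj(c,(cen[0]+h/2-i/s,cen[1]+w/2-j/s,z)); mx[i,j],my[i,j]=p
    return cv2.remap(c['image'],mx,my,1)
E
python3 - <<'E'
from h import *
c=wshot('w1.png'); print(manip.read_state()['eef_pos'],manip.read_state()['eef_rot'],manip.read_state()['joints'].round(2),c['fx'],c['mount'].round(2).tolist())
E
```

```text
[457.76312605 209.70558627 392.55205193] [-3.14034829e+00  1.19186583e-04  1.68933035e+00] [0.36 0.13 1.31 0.   1.71 0.24] 371.64829954431775 [[0.0, -0.97, -0.23, 67.85], [1.0, 0.0, 0.0, 0.39], [-0.0, -0.23, 0.97, -180.13], [0.0, 0.0, 0.0, 1.0]]
```

View pics/w1.png

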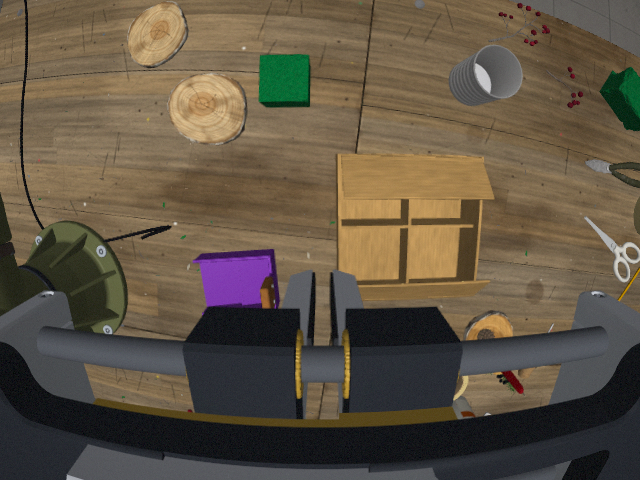

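Run:
```python
from h import *
c=ld('w1')
for n,p,z in (('cross',(407,224),60),('hingeL near',(338,154),84),('hingeL far',(483,157),84),('divfar',(473,225.5),60),('divnear',(342,222),60),('edgeL n',(341,199),133),('edgeL f',(494,199),133),('edgeR f',(490,282),133),('far wall R',(480,281),80),('far wall L',(480,200),80)): print(n,wonz(c,*p,z).round())
x=cv2.resize(c['image'][140:310,320:510,::-1],None,fx=3.5,fy=3.5,interpolation=2); cv2.imwrite('pics/c3.png',x)
```

```text
cross [582. 193.  60.]
hingeL near [471. 278.  84.]
hingeL far [672. 305.  84.]
divfar [685. 204.  60.]
divnear [489. 185.  60.]
edgeL n [479. 225. 133.]
edgeL f [675. 252. 133.]
edgeR f [695. 142. 133.]
far wall R [707. 126.  80.]
far wall L [679. 245.  80.]
```

View pics/c3.png

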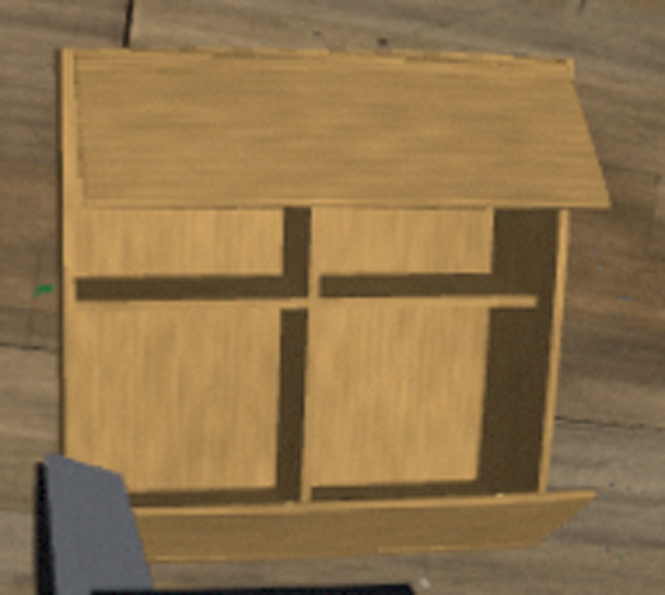

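Call:
move_arm(
  dp=[
    [31, -5, -43],
    [31, -5, -43],
    [31, -5, -43],
    [31, -5, -43],
    [0, 0, -36],
    [0, 0, -36],
    [0, 0, -36],
    [0, 0, 0],
  ],
  rotation=[
    [0, 0, 0],
    [0, 0, 0],
    [0, 0, 0],
    [0, 0, 0],
    [0, 0, 0],
    [0, 0, 0],
    [0, 0, 0],
    [0, 0, 0],
  ],
  hand=[0, 0, 0, 0, 0, 0, 0, 0],
  newtons=30,
)

```text
clock: 2.28
eef_pos: [580.2, 190.0, 110.6]
eef_rot: [-3.136, 0.001, 1.69]
wrist_force: [0.5, -0.3, 1.5]
finger_gap: 0.6
finger_force: 0.0
```

Call:
move_arm(
  dp=[
    [-3, 22, 0],
    [-3, 22, 0],
    [-2, 18, 0],
    [-2, 16, 0],
    [-2, 12, 4],
    [0, 0, 14],
    [-2, 12, 0],
    [-2, 12, 0],
    [-1, 11, 0],
    [0, 0, 0],
  ],
  rotation=[
    [0, 0, 0],
    [0, 0, 0],
    [0, 0, 0],
    [0, 0, 0],
    [0, 0, 0],
    [0, 0, 0],
    [0, 0, 0],
    [0, 0, 0],
    [0, 0, 0],
    [0, 0, 0],
  ],
  hand=[0, 0, 0, 0, 0, 0, 0, 0, 0, 0],
)

```text
clock: 3.52
eef_pos: [565.0, 315.1, 130.9]
eef_rot: [-3.141, -0.0, 1.689]
wrist_force: [-0.2, 0.1, -0.1]
finger_gap: 0.5
finger_force: 0.0
```

Call:
move_arm(
  dp=[
    [6, -45, 0],
    [6, -45, -6],
    [5, -36, -12],
    [3, -22, 0],
    [3, -22, 0],
    [2, -18, 0],
    [2, -16, 0],
    [2, -12, 4],
    [0, 0, 16],
    [2, -12, 0],
  ],
  rotation=[
    [0, 0, 0],
    [0, 0, 0],
    [0, 0, 0],
    [0, 0, 0],
    [0, 0, 0],
    [0, 0, 0],
    [0, 0, 0],
    [0, 0, 0],
    [0, 0, 0],
    [0, 0, 0],
  ],
  hand=[0, 0, 0, 0, 0, 0, 0, 0, 0, 0],
)

```text
clock: 4.78
eef_pos: [597.0, 86.6, 135.2]
eef_rot: [3.139, -0.0, 1.689]
wrist_force: [0.5, 1.9, -0.6]
finger_gap: 0.2
finger_force: 0.7
```

Call:
move_arm(
  dp=[
    [2, -12, 0],
    [1, -12, 0],
    [0, 0, 0],
    [-3, 22, 20],
    [-10, 22, 45],
    [-20, 20, 45],
    [-20, 20, 45],
    [-20, 20, 45],
    [0, 0, 0],
    [0, 0, 0],
  ],
  rotation=[
    [0, 0, 0],
    [0, 0, 0],
    [0, 0, 0],
    [0, 0, 0],
    [0, 0, 0],
    [0, 0, 0],
    [0, 0, 0],
    [0, 0, 0],
    [0, 0, 0],
    [0, 0, 0],
  ],
  hand=[0, 0, 0, 0, 0, 0, 0, 0, 0, 0],
)

```text
clock: 6.02
eef_pos: [526.3, 165.9, 332.3]
eef_rot: [-3.14, 0.0, 1.688]
wrist_force: [-0.2, -0.9, -0.1]
finger_gap: 0.3
finger_force: 0.0
```

Run:
```python
from h import *
print(manip.read_state()['eef_pos'],manip.read_state()['qd'].round(3))
c=wshot('w2.png'); x=c['image'][:320,200:,::-1]; cv2.imwrite('pics/c4.png',cv2.resize(x,None,fx=1.8,fy=1.8,interpolation=2))
```

```text
[526.27744502 165.94861963 332.25471715] [-0.011  0.02   0.011  0.001  0.001 -0.   ]
```

View pics/c4.png

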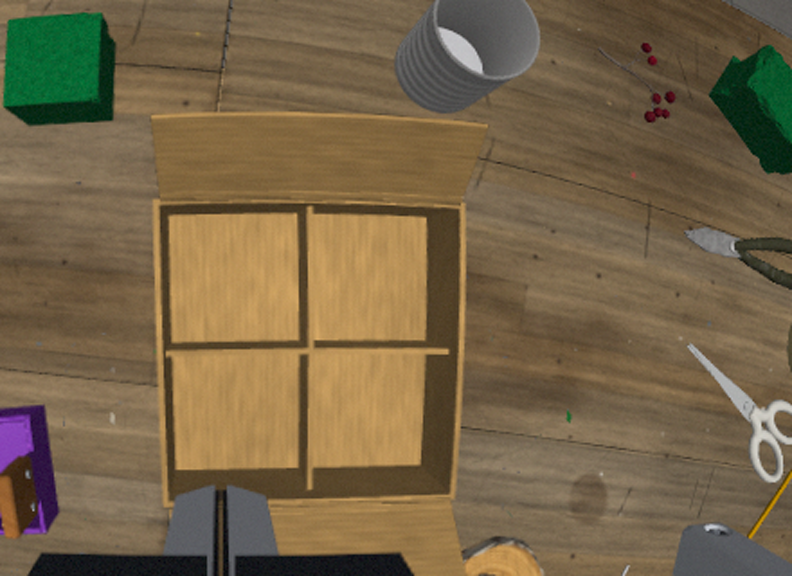

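Run:
```python
from h import *
c=ld('w2'); f=lambda u,v:(200+u/1.8,v/1.8)
P=[wonz(c,*f(*p),80) for p in((153,200),(466,204),(455,497),(165,503))]
for p in P: print(p.round(1))
m=sum(P)/4; print('centre',m.round(1),'cross',wonz(c,*f(310,351),60).round(1))
for a,b in((0,1),(3,2),(3,0),(2,1)): d=P[b]-P[a]; print(np.hypot(*d[:2]).round(1),np.arctan2(d[1],d[0]).round(3))
```

```text
[470.3 277.6  80. ]
[675.3 305.7  80. ]
[702.6 103.6  80. ]
[499.2  77.   80. ]
centre [586.8 191.   80. ] cross [585.6 190.1  60. ]
206.9 0.136
205.2 0.13
202.7 1.714
203.9 1.706
```

Call:
move_arm(
  dp=[
    [-30, -50, 20],
    [-30, -50, 20],
    [-30, -50, 20],
    [-30, -50, 10],
    [-20, -50, 0],
    [-10, -50, 0],
    [0, 0, 0],
    [0, 0, 0],
  ],
  rotation=[
    [0, 0, 0],
    [0, 0, 0],
    [0, 0, 0],
    [0, 0, 0],
    [0, 0, 0],
    [0, 0, 0],
    [0, 0, 0],
    [0, 0, 0],
  ],
  hand=[0, 0, 0, 0, 0, 0, 0, 0],
)

```text
clock: 7.08
eef_pos: [376.4, -133.9, 402.5]
eef_rot: [-3.14, -0.001, 1.687]
wrist_force: [-0.2, 0.4, -0.2]
finger_gap: 0.2
finger_force: 0.0
```

Run:
```python
from h import *
print(manip.read_state()['eef_pos'],manip.read_state()['joints'].round(2))
c=wshot('w3.png')
```

```text
[ 376.40603691 -133.9081946   402.48583212] [-0.43 -0.12  1.53  0.    1.73 -0.55]
```

View pics/w3.png

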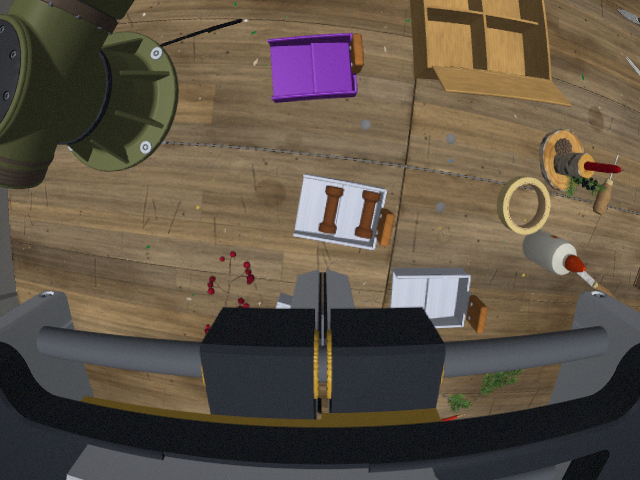

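Run:
```python
from h import *
c=ld('w3')
P=[wonz(c,*p,45) for p in((304,176),(294.5,236),(376,249),(387,190))]
for p in P: print(p.round(1))
m=sum(P)/4; print('centre',m.round(1))
for a,b in((0,3),(1,2),(1,0),(2,3)): d=P[b]-P[a]; print(np.hypot(*d[:2]).round(1),np.arctan2(d[1],d[0]).round(3))
x=cv2.resize(c['image'][160:265,280:410,::-1],None,fx=5.5,fy=5.5,interpolation=2); cv2.imwrite('pics/c5.png',x)
```

```text
[ 346.4 -101.9   45. ]
[ 342.  -191.9   45. ]
[ 465.7 -197.5   45. ]
[ 469.  -107.4   45. ]
centre [ 405.8 -149.7   45. ]
122.7 -0.044
123.8 -0.046
90.1 1.521
90.2 1.534
```

View pics/c5.png

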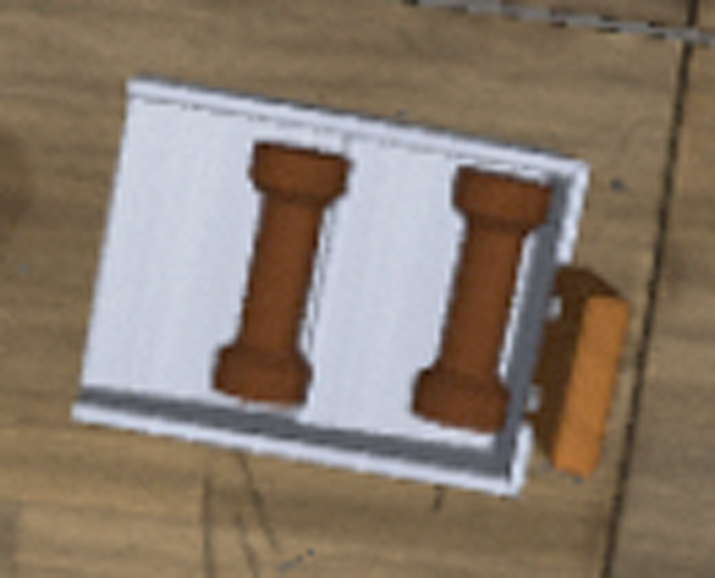

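Run:
```python
from h import *
c=ld('w3')
a=wonz(c,280+605/5.5,160+295/5.5,117);b=wonz(c,280+575/5.5,160+472/5.5,117);print(a.round(1),b.round(1),((a+b)/2).round(1),np.hypot(*(a-b)[:2]))
```

```text
[ 463.9 -131.5  117. ] [ 463.3 -174.4  117. ] [ 463.6 -153.   117. ] 42.91179023462316
```

Call:
move_arm(
  dp=[
    [22.2, -4.7, -50],
    [22.2, -4.7, -50],
    [22.2, -4.7, -50],
    [22.2, -4.7, -50],
    [0, 0, 0],
    [0, 0, 0],
  ],
  rotation=[
    [0, 0, -0.08],
    [0, 0, -0.08],
    [0, 0, 0],
    [0, 0, 0],
    [0, 0, 0],
    [0, 0, 0],
  ],
  hand=[0.6, 0.6, 0.6, 0.6, 0.6, 0.6],
  newtons=40,
)

```text
clock: 7.88
eef_pos: [465.4, -152.1, 205.0]
eef_rot: [3.14, 0.001, 1.529]
wrist_force: [-0.0, 0.4, 0.0]
finger_gap: 55.2
finger_force: 0.0
```

Run:
```python
from h import *
print(manip.read_state()['eef_pos'],manip.read_state()['finger_gap'])
c=wshot('w4.png')
h,s,v=cv2.split(cv2.cvtColor(c['image'],cv2.COLOR_RGB2HSV))
print(wproj(c,(465,-152.7,117)))
br=((h>5)&(h<18)&(s>150)&(v>90)).astype(np.uint8)
n,l,st,ce=cv2.connectedComponentsWithStats(br)
for i in range(1,n):
    if st[i,4]>150: print(st[i].tolist(),ce[i].round(),wonz(c,*ce[i],117).round(1))
```

```text
[ 465.44184152 -152.13570825  205.02794852] 55.24581247267241
[320.81133393 246.10791003]
[560, 68, 18, 31, 280] [567.  82.] [676.7 -20.9 117. ]
[293, 187, 21, 11, 184] [303. 192.] [ 453.8 -111.7  117. ]
[236, 190, 19, 10, 174] [245. 194.] [ 410.9 -111.3  117. ]
[297, 202, 13, 43, 470] [303. 222.] [ 452.8 -133.8  117. ]
[241, 204, 12, 43, 440] [246. 224.] [ 410.2 -133.6  117. ]
[311, 218, 16, 56, 814] [319. 246.] [ 463.6 -152.2  117. ]
[627, 235, 13, 26, 193] [634. 247.] [ 775.2 -168.1  117. ]
```

Call:
move_arm(
  dp=[
    [-0.5, 0, -44],
    [0, 0, -44],
    [0, 0, -43],
    [0, 0, 0],
    [0, 0, 0],
    [0, 0, 0],
    [0, 0, 0],
    [0, 0, 0],
  ],
  rotation=[
    [0, 0, 0],
    [0, 0, 0],
    [0, 0, 0],
    [0, 0, 0],
    [0, 0, 0],
    [0, 0, 0],
    [0, 0, 0],
    [0, 0, 0],
  ],
  hand=[0.6, 0.6, 0.6, 0.6, 0, 0, 0, 0],
)

```text
clock: 8.93
eef_pos: [464.8, -152.7, 72.8]
eef_rot: [3.141, 0.0, 1.528]
wrist_force: [0.6, 0.2, 0.3]
finger_gap: 20.0
finger_force: 0.0
```

Call:
move_arm(
  dp=[
    [0, 0, 0],
    [0, 0, 0],
    [0, 0, 0],
    [0, 0, 20],
    [0, 0, 35],
    [0, 0, 40],
    [0, 0, 0],
  ],
  rotation=[
    [0, 0, 0],
    [0, 0, 0],
    [0, 0, 0],
    [0, 0, 0],
    [0, 0, 0],
    [0, 0, 0],
    [0, 0, 0],
  ],
  hand=[0, 0, 0, 0, 0, 0, 0],
)

```text
clock: 9.8
eef_pos: [465.7, -153.1, 169.4]
eef_rot: [3.137, 0.001, 1.528]
wrist_force: [-0.1, 0.3, -4.1]
finger_gap: 11.5
finger_force: 40.0
```

Call:
move_arm(
  dp=[
    [0, 0, 15],
    [0, 0, 25],
    [0, 0, 25],
    [0, 0, 10],
    [0, 0, 0],
  ],
  rotation=[
    [0, 0, 0.044],
    [0, 0, 0.044],
    [0, 0, 0.044],
    [0, 0, 0.044],
    [0, 0, 0],
  ],
  hand=[0, 0, 0, 0, 0],
)

```text
clock: 10.42
eef_pos: [464.6, -152.6, 241.4]
eef_rot: [-3.141, -0.0, 1.703]
wrist_force: [0.0, -0.2, -3.2]
finger_gap: 11.3
finger_force: 40.0
```

Call:
move_arm(
  dp=[
    [5.7, 8.2, 0],
    [11.3, 16.5, 0],
    [17, 24.7, 0],
    [20.4, 29.6, 0],
    [20.4, 29.6, 0],
    [20.4, 29.6, 0],
    [20.4, 29.6, 0],
    [20.4, 29.6, 0],
    [20.4, 29.6, 0],
    [20.4, 29.6, 0],
  ],
  rotation=[
    [0, 0, 0],
    [0, 0, 0],
    [0, 0, 0],
    [0, 0, 0],
    [0, 0, 0],
    [0, 0, 0],
    [0, 0, 0],
    [0, 0, 0],
    [0, 0, 0],
    [0, 0, 0],
  ],
  hand=[0, 0, 0, 0, 0, 0, 0, 0, 0, 0],
)

```text
clock: 11.68
eef_pos: [641.8, 105.7, 240.7]
eef_rot: [-3.14, -0.0, 1.703]
wrist_force: [0.8, -0.4, -2.2]
finger_gap: 12.1
finger_force: 40.0
```

Call:
move_arm(
  dp=[
    [15.9, 23, 0],
    [11.3, 16.5, 0],
    [5.7, 8.2, 0],
    [0, 0, 0],
    [0, 0, 0],
  ],
  rotation=[
    [0, 0, 0],
    [0, 0, 0],
    [0, 0, 0],
    [0, 0, 0],
    [0, 0, 0],
  ],
  hand=[0, 0, 0, 0, 0],
)

```text
clock: 12.3
eef_pos: [674.1, 151.1, 242.2]
eef_rot: [-3.141, 0.0, 1.703]
wrist_force: [0.5, -0.3, -2.6]
finger_gap: 11.8
finger_force: 40.0
```

Run:
```python
from h import *
s=manip.read_state();print(s['eef_pos'],s['eef_rot'],s['joints'].round(2))
c=wshot('w5.png'); cv2.imwrite('pics/c6.png',c['image'][:340,100:,::-1])
```

```text
[674.11709728 151.10970452 242.17939026] [-3.14138384e+00  1.06361114e-04  1.70298280e+00] [ 0.17  0.61  0.99 -0.    1.54  0.04]
```

View pics/c6.png

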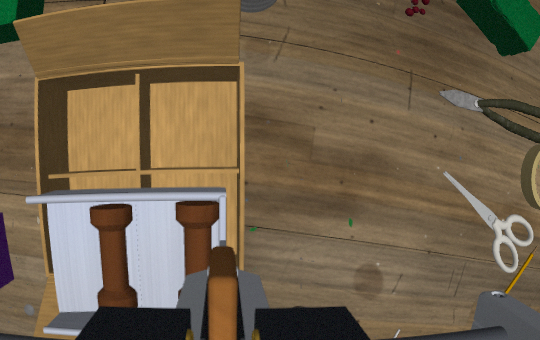

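Call:
move_arm(
  dp=[
    [1, 0.5, -15],
    [1, 0, -25],
    [0, 0, -25],
    [0, 0, -13],
    [0, 0, 0],
    [0, 0, 0],
  ],
  rotation=[
    [0, 0, 0],
    [0, 0, 0],
    [0, 0, 0],
    [0, 0, 0],
    [0, 0, 0],
    [0, 0, 0],
  ],
  hand=[0, 0, 0, 0, 0, 0],
)

```text
clock: 13.1
eef_pos: [676.7, 152.1, 165.4]
eef_rot: [3.14, -0.0, 1.704]
wrist_force: [0.6, -0.8, -1.3]
finger_gap: 11.6
finger_force: 40.0
```

Call:
move_arm(
  dp=[
    [-5.5, -0.7, 10.4],
    [-6.4, -0.8, 9.9],
    [-7.2, -1, 9.3],
    [-8, -1.1, 8.6],
    [0, 0, 0],
    [-8.7, -1.2, 7.9],
    [0, 0, 0],
    [-9.3, -1.2, 7.1],
    [0, 0, 0],
    [0, 0, 0],
  ],
  rotation=[
    [0.0116, -0.0865, 0],
    [0.0116, -0.0865, 0],
    [0.0116, -0.0865, 0],
    [0.0116, -0.0865, 0],
    [0, 0, 0],
    [0.0116, -0.0865, 0],
    [0, 0, 0],
    [0.0116, -0.0865, 0],
    [0, 0, 0],
    [0, 0, 0],
  ],
  hand=[0, 0, 0, 0, 0, 0, 0, 0, 0, 0],
)

```text
clock: 14.35
eef_pos: [631.9, 146.2, 217.6]
eef_rot: [2.62, -0.0, 1.704]
wrist_force: [-0.4, 0.6, -1.9]
finger_gap: 11.8
finger_force: 40.0
```

Run:
```python
from h import *
s=manip.read_state();print(s['eef_pos'],s['eef_rot'],s['joints'].round(2),s['wrist_force'])
c=wshot('w6.png'); d=shot('scene','s6.png')
x=cv2.resize(d['image'][150:310,150:330,::-1],None,fx=2.2,fy=2.2,interpolation=2); y=c['image'][:352,120:500,::-1]
cv2.imwrite('pics/c7.png',np.hstack([y,x]))
```

```text
[631.915422   146.1521394  217.61413147] [ 2.61999549e+00 -2.25963793e-04  1.70356393e+00] [ 0.18  0.24  1.65 -0.04  0.73  0.07] [-0.36444336  0.60035369 -1.85384603]
```

View pics/c7.png

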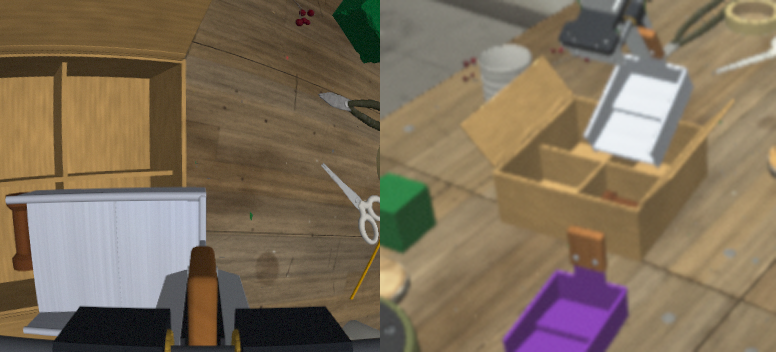

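Call:
move_arm(
  dp=[
    [0, 0, 10],
    [0, 0, 10],
    [0, 0, 10],
    [-15, -27, 0],
    [-28, -50, 0],
    [-28, -50, 0],
    [-28, -50, 0],
    [-28, -50, 0],
    [-25, -45, 0],
    [-15, -27, 0],
  ],
  rotation=[
    [-0.0232, 0.173, 0],
    [-0.0232, 0.173, 0],
    [-0.0232, 0.173, 0],
    [0, 0, 0],
    [0, 0, -0.044],
    [0, 0, -0.044],
    [0, 0, -0.044],
    [0, 0, -0.044],
    [0, 0, 0],
    [0, 0, 0],
  ],
  hand=[0, 0, 0, 0, 0, 0, 0, 0, 0, 0],
)

```text
clock: 15.7
eef_pos: [463.5, -154.8, 247.9]
eef_rot: [-3.141, -0.0, 1.526]
wrist_force: [0.3, 1.0, -1.8]
finger_gap: 11.5
finger_force: 40.0
```

Run:
```python
from h import *
t=shot('top','top1.png'); s=manip.read_state(); print(s['eef_pos'],s['eef_rot'])
h,sa,v=cv2.split(cv2.cvtColor(t['image'],cv2.COLOR_RGB2HSV))
wh=((sa<45)&(v>130)).astype(np.uint8); wh[:,:330]=0;wh[:195]=0;wh[:,445:]=0; wh=cv2.morphologyEx(wh,cv2.MORPH_CLOSE,np.ones((7,7)))
for k in cv2.findContours(wh,0,2)[0]:
    if cv2.contourArea(k)>300:
        b=cv2.boxPoints(cv2.minAreaRect(k)); w=np.array([onz(t,*p,45)[:2] for p in b]); print('white',w.round().tolist(),w.mean(0).round())
```

```text
[ 462.58529165 -156.67708245  247.86494923] [-3.14091570e+00  7.00020009e-04  1.52529712e+00]
white [[316.0, -298.0], [445.0, -323.0], [429.0, -419.0], [300.0, -393.0]] [ 372. -358.]
white [[625.0, -223.0], [639.0, -317.0], [505.0, -331.0], [493.0, -239.0]] [ 566. -278.]
```

Call:
move_arm(
  dp=[
    [0.5, 0.5, -45],
    [0, 0, -45],
    [0, 0, -40],
    [0, 0, -25],
    [0, 0, -13],
    [0, 0, -5.5],
    [0, 0, 0],
    [0, 0, 0],
  ],
  rotation=[
    [0, 0, 0],
    [0, 0, 0],
    [0, 0, 0],
    [0, 0, 0],
    [0, 0, 0],
    [0, 0, 0],
    [0, 0, 0],
    [0, 0, 0],
  ],
  hand=[0, 0, 0, 0, 0, 0, 0, 0],
)

```text
clock: 16.75
eef_pos: [465.2, -152.6, 74.8]
eef_rot: [3.14, 0.001, 1.528]
wrist_force: [-0.3, 0.5, -2.5]
finger_gap: 11.5
finger_force: 40.0
```

Call:
move_arm(
  dp=[
    [0, 0, -1.7],
    [0, 0, 0],
    [0, 0, 0],
    [0, 0, 0],
    [0, 0, 45],
    [0, 0, 55],
    [0, 0, 55],
    [-7, -54, 0],
    [-7, -54, 0],
    [-7, -54, 0],
  ],
  rotation=[
    [0, 0, 0],
    [0, 0, 0],
    [0, 0, 0],
    [0, 0, 0],
    [0, 0, 0],
    [0, 0, 0],
    [0, 0, 0],
    [0, 0, -0.05],
    [0, 0, -0.05],
    [0, 0, -0.05],
  ],
  hand=[0, 0, 0.6, 0.6, 0.6, 0.6, 0.6, 0.6, 0.6, 0.6],
)

```text
clock: 18.0
eef_pos: [443.3, -316.0, 227.6]
eef_rot: [3.141, 0.0, 1.376]
wrist_force: [1.5, -0.1, -0.2]
finger_gap: 56.7
finger_force: 0.0
```

Call:
move_arm(
  dp=[
    [-7, -54, 0],
    [0, 0, 0],
    [0, 0, 0],
  ],
  rotation=[
    [0, 0, 0],
    [0, 0, 0],
    [0, 0, 0],
  ],
  hand=[0.6, 0.6, 0.6],
)

```text
clock: 18.38
eef_pos: [436.7, -368.0, 227.1]
eef_rot: [-3.141, -0.0, 1.377]
wrist_force: [0.2, 0.5, 0.1]
finger_gap: 56.9
finger_force: 0.0
```

Run:
```python
from h import *
s=manip.read_state();print(s['eef_pos'],s['eef_rot'],s['joints'].round(2),s['finger_gap'])
c=wshot('w7.png'); cv2.imwrite('pics/c8.png',c['image'][100:400,100:560,::-1])
```

```text
[ 436.68746446 -368.01270224  227.14725506] [-3.14133121e+00 -3.68173500e-04  1.37734897e+00] [-0.76  0.33  1.43  0.    1.38 -0.57] 56.92441373760955
```

View pics/c8.png

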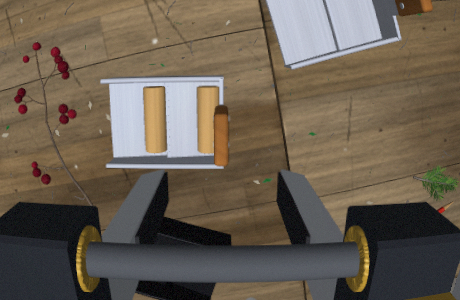

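Run:
```python
from h import *
c=ld('w7')
P=[wonz(c,100+u,100+v,45) for u,v in((101,81),(107,166),(223,167),(223,79))]
m=sum(P)/4; print([p.round(1).tolist() for p in P],'centre',m.round(1))
for a,b in((0,3),(1,2),(1,0),(2,3)): d=P[b]-P[a]; print(np.hypot(*d[:2]).round(1),np.arctan2(d[1],d[0]).round(3))
h,s,v=cv2.split(cv2.cvtColor(c['image'],cv2.COLOR_RGB2HSV))
br=((h>5)&(h<18)&(s>165)&(v>90)).astype(np.uint8); br[:,:310]=0
n,l,st,ce=cv2.connectedComponentsWithStats(br)
for i in range(1,n):
    if st[i,4]>150: print(st[i].tolist(),ce[i].round(),wonz(c,*ce[i],112).round(1))
```

```text
[[325.3, -302.4, 45.0], [308.9, -390.3, 45.0], [429.0, -413.8, 45.0], [446.0, -326.1, 45.0]] centre [ 377.3 -358.2   45. ]
123.0 -0.194
122.4 -0.194
89.4 1.386
89.3 1.379
[511, 64, 21, 48, 477] [521.  87.] [ 632.4 -269.6  112. ]
[314, 214, 14, 52, 672] [321. 239.] [ 435.4 -369.5  112. ]
```

Call:
move_arm(
  dp=[
    [-0.6, -1.5, -52],
    [0, 0, -52],
    [0, 0, -50.5],
    [0, 0, 0],
    [0, 0, 0],
    [0, 0, 0],
    [0, 0, 0],
    [0, 0, 0],
    [0, 0, 0],
    [0, 0, 0],
  ],
  rotation=[
    [0, 0, 0],
    [0, 0, 0],
    [0, 0, 0],
    [0, 0, 0],
    [0, 0, 0],
    [0, 0, 0],
    [0, 0, 0],
    [0, 0, 0],
    [0, 0, 0],
    [0, 0, 0],
  ],
  hand=[0.6, 0.6, 0.6, 0.6, 0, 0, 0, 0, 0, 0],
)

```text
clock: 19.68
eef_pos: [436.1, -370.0, 73.1]
eef_rot: [3.141, 0.0, 1.378]
wrist_force: [-0.9, 0.6, 3.7]
finger_gap: 11.8
finger_force: 40.0
```

Call:
move_arm(
  dp=[
    [0, 0, 0],
    [0, 0, 15],
    [0, 0, 25],
    [0, 0, 35],
    [0, 0, 40],
    [0, 0, 35],
    [0, 0, 22],
    [0, 0, 0],
  ],
  rotation=[
    [0, 0, 0],
    [0, 0, 0],
    [0, 0, 0],
    [0, 0, 0],
    [0, 0, 0.04],
    [0, 0, 0.04],
    [0, 0, 0.04],
    [0, 0, 0],
  ],
  hand=[0, 0, 0, 0, 0, 0, 0, 0],
)

```text
clock: 20.68
eef_pos: [436.4, -370.1, 246.6]
eef_rot: [3.139, 0.002, 1.497]
wrist_force: [-0.6, 0.1, -2.9]
finger_gap: 12.0
finger_force: 40.0
```

Call:
move_arm(
  dp=[
    [3.4, 9.4, 0],
    [6.8, 18.8, 0],
    [10.3, 28.2, 0],
    [13.7, 37.6, 0],
    [15.4, 42.3, 0],
    [15.4, 42.3, 0],
    [15.4, 42.3, 0],
    [15.4, 42.3, 0],
    [15.4, 42.3, 0],
    [15.4, 42.3, 0],
  ],
  rotation=[
    [0, 0, 0],
    [0, 0, 0],
    [0, 0, 0.03],
    [0, 0, 0.03],
    [0, 0, 0.03],
    [0, 0, 0.03],
    [0, 0, 0.03],
    [0, 0, 0.03],
    [0, 0, 0.027],
    [0, 0, 0],
  ],
  hand=[0, 0, 0, 0, 0, 0, 0, 0, 0, 0],
)

```text
clock: 21.92
eef_pos: [562.5, -19.3, 244.2]
eef_rot: [-3.141, -0.0, 1.705]
wrist_force: [1.0, -0.1, -2.7]
finger_gap: 12.0
finger_force: 40.0
```

Call:
move_arm(
  dp=[
    [15.4, 42.3, 0],
    [15.4, 42.3, 0],
    [15.4, 42.3, 0],
    [15.4, 42.3, 0],
    [15.4, 42.3, 0],
    [12, 32.9, 0],
    [6.8, 18.8, 0],
    [4.1, 11.3, 0],
    [0, 0, 0],
    [0, 0, 0],
  ],
  rotation=[
    [0, 0, 0],
    [0, 0, 0],
    [0, 0, 0],
    [0, 0, 0],
    [0, 0, 0],
    [0, 0, 0],
    [0, 0, 0],
    [0, 0, 0],
    [0, 0, 0],
    [0, 0, 0],
  ],
  hand=[0, 0, 0, 0, 0, 0, 0, 0, 0, 0],
)

```text
clock: 23.18
eef_pos: [662.4, 251.9, 244.8]
eef_rot: [-3.141, 0.0, 1.704]
wrist_force: [0.6, 0.2, -2.2]
finger_gap: 11.7
finger_force: 40.0
```

Run:
```python
from h import *
s=manip.read_state();print(s['eef_pos'],s['eef_rot'],s['joints'].round(2))
c=wshot('w8.png'); cv2.imwrite('pics/c9.png',c['image'][:380,100:500,::-1])
```

```text
[662.4124874  251.91966171 244.83110797] [-3.14142234e+00  9.12408102e-05  1.70407861e+00] [ 0.31  0.66  0.91 -0.    1.57  0.18]
```

View pics/c9.png

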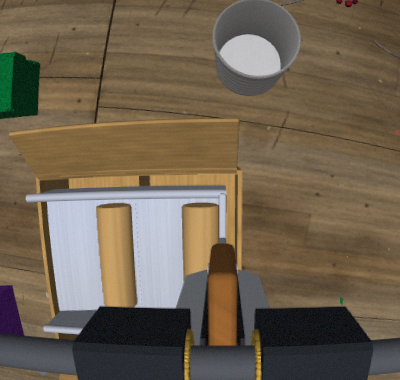

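Call:
move_arm(
  dp=[
    [0, 0, -15],
    [0, 0, -25],
    [0, 0, -25],
    [0, 0, -15],
    [0, 0, 0],
    [0, 0, 0],
  ],
  rotation=[
    [0, 0, 0],
    [0, 0, 0],
    [0, 0, 0],
    [0, 0, 0],
    [0, 0, 0],
    [0, 0, 0],
  ],
  hand=[0, 0, 0, 0, 0, 0],
)

```text
clock: 23.98
eef_pos: [663.0, 252.4, 165.9]
eef_rot: [3.14, -0.0, 1.704]
wrist_force: [0.2, 0.0, -1.7]
finger_gap: 11.8
finger_force: 40.0
```

Call:
move_arm(
  dp=[
    [-5.5, -0.7, 10.4],
    [-6.4, -0.8, 9.9],
    [-7.2, -1, 9.3],
    [-8, -1.1, 8.6],
    [0, 0, 0],
    [-8.7, -1.2, 7.9],
    [0, 0, 0],
    [-9.3, -1.2, 7.1],
    [0, 0, 0],
    [0, 0, 0],
  ],
  rotation=[
    [0.0116, -0.0865, 0],
    [0.0116, -0.0865, 0],
    [0.0116, -0.0865, 0],
    [0.0116, -0.0865, 0],
    [0, 0, 0],
    [0.0116, -0.0865, 0],
    [0, 0, 0],
    [0.0116, -0.0865, 0],
    [0, 0, 0],
    [0, 0, 0],
  ],
  hand=[0, 0, 0, 0, 0, 0, 0, 0, 0, 0],
)

```text
clock: 25.22
eef_pos: [618.3, 246.4, 218.1]
eef_rot: [2.62, 0.0, 1.704]
wrist_force: [0.0, 0.6, -1.5]
finger_gap: 11.8
finger_force: 40.0
```

Call:
move_arm(
  dp=[
    [0, 0, 0],
    [0, 0, 0],
  ],
  rotation=[
    [0, 0, 0],
    [0, 0, 0],
  ],
  hand=[0, 0],
)

```text
clock: 25.48
eef_pos: [617.8, 246.3, 217.8]
eef_rot: [2.619, 0.0, 1.704]
wrist_force: [-0.1, -0.1, -1.4]
finger_gap: 11.4
finger_force: 40.0
```

Run:
```python
from h import *
s=manip.read_state();print(s['eef_pos'],s['eef_rot'],s['wrist_force'])
d=shot('scene','s9.png');c=wshot('w9.png')
# pan interior dowel colour check
R=Rn.from_euler('xyz',s['eef_rot']).as_matrix(); tcp=s['eef_pos']
px=R[:,1]*np.sign(R[0,1]); pz=-R[:,2]; py=np.cross(pz,px); O=tcp-60*px-73*pz
for x in(-50,-35,-20,-5,5,20,35,50):
    p=proj(d,O+px*x+pz*20); print(x,p.round(),d['image'][int(p[1]),int(p[0])])
```

```text
[617.83199367 246.34936249 217.75069395] [2.61891298e+00 3.54016920e-04 1.70425259e+00] [-0.08976186 -0.09376391 -1.44749357]
-50 [229. 208.] [234 238 242]
-35 [231. 203.] [231 235 239]
-20 [234. 199.] [233 237 241]
-5 [236. 194.] [180 187 191]
5 [237. 192.] [231 236 240]
20 [239. 187.] [232 237 240]
35 [241. 183.] [233 237 240]
50 [243. 179.] [160 165 170]
```

Call:
move_arm(
  dp=[
    [0, 0, 10],
    [0, 0, 10],
    [0, 0, 10],
    [-9, -31, 0],
    [-16, -55, 0],
    [-16, -55, 0],
    [-16, -55, 0],
    [-16, -55, 0],
    [-16, -55, 0],
    [-16, -55, 0],
  ],
  rotation=[
    [-0.0232, 0.173, 0],
    [-0.0232, 0.173, 0],
    [-0.0232, 0.173, 0],
    [0, 0, 0],
    [0, 0, -0.04],
    [0, 0, -0.04],
    [0, 0, -0.04],
    [0, 0, -0.04],
    [0, 0, -0.04],
    [0, 0, -0.04],
  ],
  hand=[0, 0, 0, 0, 0, 0, 0, 0, 0, 0],
)

```text
clock: 26.82
eef_pos: [511.9, -116.3, 248.3]
eef_rot: [3.141, 0.0, 1.463]
wrist_force: [0.6, -1.0, -1.8]
finger_gap: 11.6
finger_force: 40.0
```

Call:
move_arm(
  dp=[
    [-16, -55, 0],
    [-16, -55, 0],
    [-16, -55, 0],
    [-16, -55, 0],
    [-12, -35, 0],
    [0, 0, 0],
    [0, 0, 0],
  ],
  rotation=[
    [0, 0, -0.04],
    [0, 0, -0.046],
    [0, 0, 0],
    [0, 0, 0],
    [0, 0, 0],
    [0, 0, 0],
    [0, 0, 0],
  ],
  hand=[0, 0, 0, 0, 0, 0, 0],
)

```text
clock: 27.7
eef_pos: [436.8, -369.0, 248.0]
eef_rot: [3.142, -0.0, 1.379]
wrist_force: [-0.5, 0.8, -1.7]
finger_gap: 11.9
finger_force: 40.0
```

Run:
```python
from h import *
t=shot('top','top2.png'); s=manip.read_state(); print(s['eef_pos'],s['eef_rot'])
h,sa,v=cv2.split(cv2.cvtColor(t['image'],cv2.COLOR_RGB2HSV))
wh=((sa<45)&(v>130)).astype(np.uint8); wh[:,:330]=0;wh[:195]=0;wh[:,445:]=0; wh=cv2.morphologyEx(wh,cv2.MORPH_CLOSE,np.ones((7,7)))
for k in cv2.findContours(wh,0,2)[0]:
    if cv2.contourArea(k)>300:
        b=cv2.boxPoints(cv2.minAreaRect(k)); w=np.array([onz(t,*p,45)[:2] for p in b]); print('white',w.round().tolist(),w.mean(0).round())
```

```text
[ 436.98425542 -368.72272095  248.10103336] [ 3.14139697e+00 -1.61441171e-04  1.37947917e+00]
white [[338.0, -100.0], [467.0, -104.0], [464.0, -202.0], [335.0, -196.0]] [ 401. -151.]
white [[626.0, -222.0], [638.0, -318.0], [506.0, -331.0], [493.0, -236.0]] [ 566. -277.]
```

Call:
move_arm(
  dp=[
    [-0.5, -1, -45],
    [0, 0, -45],
    [0, 0, -40],
    [0, 0, -25],
    [0, 0, -13],
    [0, 0, -5.5],
    [0, 0, 0],
    [0, 0, -1],
    [0, 0, 0],
  ],
  rotation=[
    [0, 0, 0],
    [0, 0, 0],
    [0, 0, 0],
    [0, 0, 0],
    [0, 0, 0],
    [0, 0, 0],
    [0, 0, 0],
    [0, 0, 0],
    [0, 0, 0],
  ],
  hand=[0, 0, 0, 0, 0, 0, 0, 0, 0],
)

```text
clock: 28.88
eef_pos: [436.2, -370.8, 74.0]
eef_rot: [3.141, 0.0, 1.379]
wrist_force: [0.2, 0.0, -2.2]
finger_gap: 11.9
finger_force: 40.0
```

Call:
move_arm(
  dp=[
    [0, 0, -1.2],
    [0, 0, 0],
    [0, 0, 0],
    [0, 0, 0],
    [0, 0, 55],
    [0, 0, 60],
    [0, 0, 60],
    [9, 54, 20],
    [9, 54, 20],
    [9, 54, 20],
  ],
  rotation=[
    [0, 0, 0],
    [0, 0, 0],
    [0, 0, 0],
    [0, 0, 0],
    [0, 0, 0],
    [0, 0, 0],
    [0, 0, 0],
    [0, 0, 0.1],
    [0, 0, 0.1],
    [0, 0, 0.1],
  ],
  hand=[0, 0, 0.6, 0.6, 0.6, 0.6, 0.6, 0.3, 0, 0],
)

```text
clock: 30.12
eef_pos: [462.9, -207.0, 308.0]
eef_rot: [3.141, 0.0, 1.681]
wrist_force: [0.8, 1.0, 0.5]
finger_gap: 29.6
finger_force: 0.0
```

Call:
move_arm(
  dp=[
    [9, 54, 20],
    [9, 54, 20],
    [9, 54, 0],
    [9, 54, 0],
    [9, 54, 0],
    [9, 54, 0],
    [9, 54, 0],
    [0, 0, 0],
    [0, 0, 0],
  ],
  rotation=[
    [0, 0, 0],
    [0, 0, 0],
    [0, 0, 0],
    [0, 0, 0],
    [0, 0, 0],
    [0, 0, 0],
    [0, 0, 0],
    [0, 0, 0],
    [0, 0, 0],
  ],
  hand=[0, 0, 0, 0, 0, 0, 0, 0, 0],
)

```text
clock: 31.25
eef_pos: [526.0, 169.1, 347.1]
eef_rot: [-3.141, 0.0, 1.679]
wrist_force: [-0.1, -1.1, 0.4]
finger_gap: 0.7
finger_force: 0.0
```

Run:
```python
from h import *
s=manip.read_state();print(s['eef_pos'],s['eef_rot'],s['joints'].round(2))
c=wshot('w10.png'); d=shot('scene','s10.png'); t=shot('top','top3.png')
y=c['image'][30:400,240:480,::-1]; x=d['image'][170:400,190:450,::-1]; a=t['image'][180:310,230:490,::-1]
cv2.imwrite('pics/c10.png',np.hstack([cv2.resize(y,(380,586)),np.vstack([cv2.resize(x,(400,354)),cv2.resize(a,(400,232))])]))
```

```text
[525.95432182 169.12867571 347.13404211] [-3.14128526e+00  2.44172053e-04  1.67887140e+00] [ 0.24  0.24  1.27 -0.    1.63  0.14]
```

View pics/c10.png

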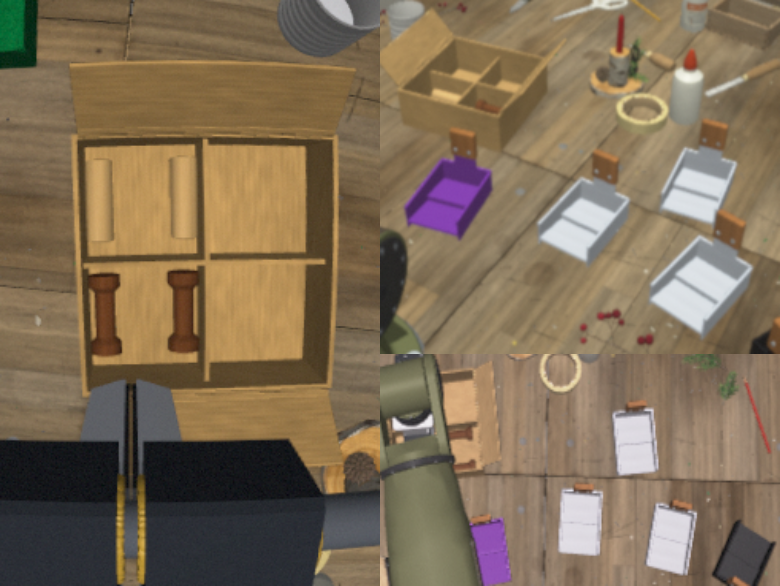

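Call:
move_arm(
  dp=[
    [4.3, 48, -25],
    [4.3, 48, -25],
    [4.2, 48, -25],
    [4.2, 48, -25],
    [0, 0, -42],
    [0, 0, -40],
    [0, 0, -40],
    [0, 0, 0],
  ],
  rotation=[
    [0, 0, 0.025],
    [0, 0, 0],
    [0, 0, 0],
    [0, 0, 0],
    [0, 0, 0],
    [0, 0, 0],
    [0, 0, 0],
    [0, 0, 0],
  ],
  hand=[0, 0, 0, 0, 0, 0, 0, 0],
)

```text
clock: 32.4
eef_pos: [542.3, 359.9, 122.8]
eef_rot: [-3.137, 0.002, 1.702]
wrist_force: [0.1, -0.6, 0.4]
finger_gap: 0.6
finger_force: 0.0
```

Call:
move_arm(
  dp=[
    [2.1, -15.7, 0],
    [2.1, -15.7, 0],
    [2.1, -15.7, 0],
    [2.1, -15.7, 0],
    [1.5, -10.9, -1.5],
    [1.5, -10.9, -1.5],
    [1.2, -8.9, -5],
    [1.2, -8.9, -5],
    [0.8, -6, -6],
    [0.8, -6, -6],
  ],
  rotation=[
    [0, 0, 0],
    [0, 0, 0],
    [0, 0, 0],
    [0, 0, 0],
    [0, 0, 0],
    [0, 0, 0],
    [0, 0, 0],
    [0, 0, 0],
    [0, 0, 0],
    [0, 0, 0],
  ],
  hand=[0, 0, 0, 0, 0, 0, 0, 0, 0, 0],
)

```text
clock: 33.65
eef_pos: [558.4, 246.6, 99.8]
eef_rot: [-3.141, 0.0, 1.704]
wrist_force: [0.2, 1.3, 1.9]
finger_gap: 0.3
finger_force: 0.5
```

Call:
move_arm(
  dp=[
    [0.5, -4, -5],
    [0.5, -4, -5],
    [0, -2, -2],
    [0, 0, 0],
    [0, 0, 0],
  ],
  rotation=[
    [0, 0, 0],
    [0, 0, 0],
    [0, 0, 0],
    [0, 0, 0],
    [0, 0, 0],
  ],
  hand=[0, 0, 0, 0, 0],
)

```text
clock: 34.28
eef_pos: [559.4, 237.1, 88.4]
eef_rot: [3.141, 0.0, 1.704]
wrist_force: [0.2, -0.1, 0.3]
finger_gap: 0.6
finger_force: 0.0
```

Call:
move_arm(
  dp=[
    [0, -3, -2],
    [0, 0, -1.5],
    [0, 0, 0],
    [0, 0, 0],
  ],
  rotation=[
    [0, 0, 0],
    [0, 0, 0],
    [0, 0, 0],
    [0, 0, 0],
  ],
  hand=[0, 0, 0, 0],
)

```text
clock: 34.78
eef_pos: [559.5, 233.8, 85.2]
eef_rot: [3.141, 0.0, 1.704]
wrist_force: [-1.3, -2.5, 5.5]
finger_gap: 0.6
finger_force: 2.6
```

Call:
move_arm(
  dp=[
    [0, 0, -1.5],
    [0, 0, 0],
    [0, 0, 0],
  ],
  rotation=[
    [0, 0, 0],
    [0, 0, 0],
    [0, 0, 0],
  ],
  hand=[0, 0, 0],
)

```text
clock: 35.15
eef_pos: [559.7, 233.8, 84.9]
eef_rot: [3.141, 0.0, 1.704]
wrist_force: [-7.3, -4.5, 16.7]
finger_gap: -0.1
finger_force: 8.3
```

Call:
move_arm(
  dp=[
    [0, 0, 40],
    [0, 0, 50],
    [0, 0, 50],
    [7.4, -55, 0],
    [7.4, -55, 0],
    [7.4, -55, 0],
    [7.5, -54.5, 0],
    [0, 0, -50],
    [0, 0, -51],
    [0, 0, 0],
  ],
  rotation=[
    [0, 0, 0],
    [0, 0, 0],
    [0, 0, 0],
    [0, 0, 0],
    [0, 0, 0],
    [0, 0, 0],
    [0, 0, 0],
    [0, 0, 0],
    [0, 0, 0],
    [0, 0, 0],
  ],
  hand=[0, 0, 0, 0, 0, 0, 0, 0, 0, 0],
)

```text
clock: 36.4
eef_pos: [587.3, 14.4, 119.2]
eef_rot: [-3.135, -0.001, 1.703]
wrist_force: [0.1, -0.4, -0.0]
finger_gap: 0.5
finger_force: 0.0
```

Call:
move_arm(
  dp=[
    [-2.1, 15.7, 0],
    [-2.1, 15.7, 0],
    [-2.1, 15.7, 0],
    [-2.1, 15.7, 0],
    [-1.5, 10.9, -1.5],
    [-1.5, 10.9, -1.5],
    [-1.2, 8.9, -5],
    [-1.2, 8.9, -5],
    [-0.8, 6, -6],
    [-0.8, 6, -6],
  ],
  rotation=[
    [0, 0, 0],
    [0, 0, 0],
    [0, 0, 0],
    [0, 0, 0],
    [0, 0, 0],
    [0, 0, 0],
    [0, 0, 0],
    [0, 0, 0],
    [0, 0, 0],
    [0, 0, 0],
  ],
  hand=[0, 0, 0, 0, 0, 0, 0, 0, 0, 0],
)

```text
clock: 37.65
eef_pos: [573.6, 129.3, 96.8]
eef_rot: [-3.141, -0.0, 1.704]
wrist_force: [0.4, 0.1, 1.0]
finger_gap: 0.5
finger_force: 0.5
```

Call:
move_arm(
  dp=[
    [-0.5, 4, -5],
    [-0.5, 4, -5],
    [0, 2, -2],
    [0, 0, 0],
    [0, 0, 0],
  ],
  rotation=[
    [0, 0, 0],
    [0, 0, 0],
    [0, 0, 0],
    [0, 0, 0],
    [0, 0, 0],
  ],
  hand=[0, 0, 0, 0, 0],
)

```text
clock: 38.28
eef_pos: [572.8, 139.0, 85.3]
eef_rot: [3.141, -0.0, 1.703]
wrist_force: [0.3, 0.1, 0.0]
finger_gap: 0.5
finger_force: 0.4
```

Call:
move_arm(
  dp=[
    [0, 3, -1],
    [0, 0, -1],
    [0, 0, 0],
    [0, 0, 0],
  ],
  rotation=[
    [0, 0, 0],
    [0, 0, 0],
    [0, 0, 0],
    [0, 0, 0],
  ],
  hand=[0, 0, 0, 0],
)

```text
clock: 38.78
eef_pos: [573.3, 141.4, 84.9]
eef_rot: [3.14, 0.001, 1.703]
wrist_force: [-5.0, -6.5, 16.8]
finger_gap: 0.6
finger_force: 7.9
```

Call:
move_arm(
  dp=[
    [0, 0, 45],
    [-5, 0, 55],
    [-10, 0, 60],
    [-10, 10, 55],
    [-20, 20, 50],
    [0, 0, 0],
    [0, 0, 0],
  ],
  rotation=[
    [0, 0, 0],
    [0, 0, 0],
    [0, 0, 0],
    [0, 0, 0],
    [0, 0, 0],
    [0, 0, 0],
    [0, 0, 0],
  ],
  hand=[0, 0, 0, 0, 0, 0, 0],
)

```text
clock: 39.65
eef_pos: [527.6, 171.9, 347.3]
eef_rot: [-3.141, 0.0, 1.704]
wrist_force: [0.1, -0.2, -1.4]
finger_gap: 0.4
finger_force: 0.0
```

Run:
```python
from h import *
c=wshot('w11.png'); print(manip.read_state()['eef_pos'],manip.read_state()['wrist_force'])
C=np.array([586,190.5]);ps=.133;xh=np.array([np.cos(ps),np.sin(ps)]);yh=np.array([-xh[1],xh[0]])
ys=np.arange(-60,61,2); im=cv2.cvtColor(c['image'],cv2.COLOR_RGB2GRAY)
for lx in(-75,-30,30,75):
    pr=np.array([im[tuple(wproj(c,np.append(C+lx*xh+y*yh,85)).round().astype(int)[::-1])] for y in ys]).astype(int)
    print(lx,' '.join(map(str,pr)))
t=shot('top','top4.png')
h,sa,v=cv2.split(cv2.cvtColor(t['image'],cv2.COLOR_RGB2HSV))
wh=((sa<45)&(v>130)).astype(np.uint8); wh[:,:330]=0;wh[:195]=0;wh[:,445:]=0; wh=cv2.morphologyEx(wh,cv2.MORPH_CLOSE,np.ones((7,7)))
for k in cv2.findContours(wh,0,2)[0]:
    if cv2.contourArea(k)>300:
        b=cv2.boxPoints(cv2.minAreaRect(k)); w=np.array([onz(t,*p,45)[:2] for p in b]); print('white',w.mean(0).round())
```

```text
[527.6807697  171.69878081 346.78794821] [-0.35575158 -0.41749003  0.21019588]
-75 158 154 148 148 147 148 147 151 153 140 141 145 143 150 138 82 82 83 86 84 84 84 48 53 57 58 58 55 34 135 147 135 126 65 64 72 153 158 158 157 148 122 104 105 103 106 150 158 159 149 147 157 151 156 149 153 154 147 154 156 153
-30 153 151 150 147 140 142 146 142 144 138 143 142 138 144 132 77 84 106 112 116 115 115 77 52 61 55 58 59 31 55 150 143 145 65 69 78 149 147 147 150 149 148 119 108 108 106 147 152 153 146 143 147 151 156 152 152 150 151 149 145 148
30 148 148 149 151 151 148 142 143 150 145 149 146 149 152 139 111 146 150 152 152 152 153 153 152 149 147 146 146 149 151 152 152 152 85 74 105 140 154 152 152 153 154 152 147 145 148 138 148 146 142 146 150 143 146 152 154 155 141 146 145 148
75 149 145 145 146 144 149 150 143 153 148 152 155 145 147 144 95 112 110 62 61 62 77 78 84 96 98 107 102 114 115 66 116 148 78 71 70 85 87 92 86 94 91 87 106 61 66 127 140 148 145 149 154 149 144 139 141 150 144 150 149 145
white [ 373. -360.]
white [ 401. -151.]
white [ 566. -277.]
```

```bash
python3 -c "
from cell import manip
print(manip.sign_off())"
```

```text
the job is handed in; nothing more can be done
None
```

The job is handed in after about 40 s of robot time: both dowels are in the near left cell and both spools in the near right (the wheels pan was empty), all three pans stand flat on the bench, and both flaps are shut with the expected 62 mm gap.

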